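Put the jars in the rack and lock it with the hex key

TASK

Slide every brown jar through the open mouth of the wooden rack, under its lips, until it stands fully inside. Then take the hex key from its stand, feel for the hex socket at the bottom of the square well in the lock housing, and turn it clockwise a quarter turn at a time, letting the key stand in the socket while you take a new grip, until the steel keeper is fully home across the mouth. Finish by putting the key back upright in its stand, and leave the spray bottle, trowel and dibbers where they are.

Things in the scene. Friction and masses are not known exactly. Their poses are not given: they have to be found in the camera images.
- jar_a: Brown glass jar with a black screw lid, 112 mm tall, about 0.25 kg, bottom-heavy, upright, one of two or three alike (absent in some starts). Origin at the centre of its underside, z up. Body 56 mm diameter up to 54 mm, neck 32 mm diameter from 54 to 76 mm, lid 48 mm diameter (50 over a rib) from 76 to 112 mm. At first on the shelf, to the right of the rack's mouth.
- jar_b: Brown glass jar with a black screw lid, 112 mm tall, about 0.25 kg, bottom-heavy, upright, one of two or three alike (absent in some starts). Origin at the centre of its underside, z up. Body 56 mm diameter up to 54 mm, neck 32 mm diameter from 54 to 76 mm, lid 48 mm diameter (50 over a rib) from 76 to 112 mm. At first on the shelf, to the right of the rack's mouth.
- jar_c: Brown glass jar with a black screw lid, 112 mm tall, about 0.25 kg, bottom-heavy, upright, one of two or three alike (absent in some starts). Origin at the centre of its underside, z up. Body 56 mm diameter up to 54 mm, neck 32 mm diameter from 54 to 76 mm, lid 48 mm diameter (50 over a rib) from 76 to 112 mm. At first on the shelf, to the right of the rack's mouth.
- rack: Fixed wooden jar rack, 210 mm long, 100 wide, 70 high. Origin on the shelf at the middle of its open mouth; x runs from the mouth into the channel, y level across it, z up. The channel floor is the shelf, the channel is 84 mm wide and ends at a wall at x = 200 mm: three jars fit in a row, e.g. at x = 168, 106 and 44 mm. They go in and out only through the mouth (x = 0).
- slot (a point): Centre of the slot between the rack's two overhanging lips, at the mouth, on top of the lips: 70 mm above the rack's origin. The lips are 8 mm boards (62 to 70 mm high); the slot is 40 mm wide (rack y -20 to 20 mm) and runs to the end wall. A jar's neck passes in the slot, its body under the lips and its lid above them.
- lock (a point): Centre of the top face of the aluminium lock housing, a part of the rack beside its mouth, on the side facing the robot: x -20 to 56 mm, y 60 to 150 mm in the rack's frame, 64 mm high. A square well 30 by 30 mm and 24 mm deep opens here. This point is on the well's axis, 64 mm above the shelf, at x = 18, y = 105 mm in the rack's frame.
- socket (a point): Centre of the hex socket's mouth at the well's bottom, 24 mm below the lock's top. Steel, 21.8 mm across flats, 22 mm deep; a bevel over its top 5 mm, to 29 mm, centres the key. Its angle varies (any) and must be felt: a misaligned key stops with its collar 15 to 17 mm above the housing; aligned within 7 degrees it sinks until the collar rests on the housing. (Only the position is given here.)
- keeper (a joint): How far the steel keeper bar has slid from the lock housing across the mouth (m): 0 open, 0.064 fully home at its stop. The hex socket drives it: clockwise from above closes, 14.4 mm per rad (4.45 rad in all), after free play of up to 60 degrees. Torque about 0.2 N m; it stays where left. Bar 18 mm high, centred 36 mm above the shelf, at x -12 to -2 mm in the rack's frame.
- key: Hex key, 0.3 kg: dark square wooden handle 36 by 36 mm, 62 tall, on a round steel collar 50 mm wide and 6 thick; hex steel shaft 20 mm across flats, 44 mm long below the collar. Origin on the axis at the collar's underside; z up, x and y square to the handle's sides, one pair of flats faces x. Handle top 68 mm above the origin. It stands by its collar on the stand or on the lock housing.
- stand: Fixed wooden stand for the key, 80 by 80 mm and 60 mm high, with a 30 by 30 mm square hole 50 mm deep in its top centre. Origin at the centre of its underside, z up. The key belongs upright in the hole, collar resting on top.
- spray: White plastic spray bottle, 68 mm diameter, 200 mm tall, bystander. Origin at the centre of its underside.
- trowel: Aluminium trowel lying on the shelf, 300 mm long, bystander. Origin at the middle of its length on the shelf.
- dibber_a: Wooden dibber lying on the shelf, 190 mm long, 26 mm thick, bystander. Origin under its middle.
- dibber_b: Wooden dibber lying on the shelf, 190 mm long, 26 mm thick, bystander. Origin under its middle.
Mind the look-alikes: they are no part of the job. Leave any pink look-alike of the key alone. Leave any blue look-alike of the jar_c alone.

How it is judged:
By the outcome, as a careful person would: the job done as asked, in the order asked, and still so for the second after the job is handed in, with the robot touching nothing.
Of jar_a, jar_b, jar_c only 2 to 3 are there at a start; the rules pass over those that are not, and their reading is None.
At some moment in a run one of jar_a, jar_b, jar_c may be knocked a few centimetres aside while the robot is not near it.
It also fails if it takes over 210 s, if anything falls off the work surface, if the arm or the gripper's body presses on something with over 40 N, if the wrist force passes 120 N, or if a joint passes its speed limit or range.

ROBOT

A 6-joint arm with a two-finger parallel gripper is mounted at the origin on the work surface. World frame = base frame: x ahead of the robot, y to its left, z up, the work surface at z = 0. Lengths are in m, angles in degrees, forces in N, time in s.
With the tool pointing down it reaches from about 0.325 to 0.85 m from the base axis. Payload 4.4 kg.
Tool frame: the origin (TCP) lies between the finger pads; the fingertips stand 19 mm ahead of it and the grasp point (between the pads) is the TCP; z points along the fingers, y is the line along which they close (so a half turn about z gives the same grasp; the last joint's range is limited). The gripper opens to 94 mm and grips with 3 to 60 N. Pads are 16 mm wide; open, the fingers measure 119 mm over their backs; the gripper's body (75 mm by 177 mm) begins 78 mm behind the grasp point.
Start: joints at [58.528, 11.837, 88.321, -0, 79.842, -8.623], TCP at [0.223, 0.53, 0.224] pointing down, gripper open.
Joint ranges: [-156.59, 156.59], [-49.26, 127.26], [12.9, 141.05], [-63.56, 243.56], [4.71, 150.69], [-161.64, 161.64]. Speed limits (degrees/s): [159.86, 159.86, 180, 180, 180, 180].

INTERFACE

Orientations are given as [roll, pitch, yaw] about the fixed x, y, z axes, in that order (R = Rz(yaw) Ry(pitch) Rx(roll)).
In Python, from workcell import status, cams, bot gives the robot as it stands.
- The arm moves only by the shell command python3 -m jog 'ROWS' [OPENING]. ROWS is JSON, a list of rows, each a list of 2 entries, a list of its own where there are three numbers: the shift along the world's x, y, z in m, then the turn about the world's z in rad. A call has exactly 5 rows; each row shifts and turns the commanded pose from where the row before left it; what a row does not reach is not made up. A row lasts 1/8 s, in which the tool goes at most 62.5 mm and 10.7 degrees, less where a joint would pass 70% of its speed; a pose out of reach is approached as far as the arm can. A call is refused whole if a number of a shift passes 0.0625 or a number of a turn 0.188, either way. A call with a gripper value outside its range is refused whole. OPENING is the closure, from -1 (fully open) to 1 (shut), set as the call begins (- or left out, the last holds). The fingers move at their own pace and stop on an object; the grip force is fixed at half the most. Time passes only in rows, so rows that do not move let the fingers close, or fill a call up. It gives the time, the measured TCP pose, the force, the opening and the grip force at its end, in the units of the state.
- status.read_state(): the state, without advancing time (a new reading comes with each control period).
- cams.get_image(name): name is "side" or "top" or "wrist"; returns a dict with "frame" (384x512x3 uint8, blue, green, red), "depth" (384x512 float32, m along the optical axis (not along the pixel's ray), 0 where there is no reading), "K" (3x3 intrinsics, pixels), "R" (3x3) and "t" (3): a world point X has camera coordinates R X + t; the wrist camera has in their place "tool_from_camera" (4x4, takes a point from camera to tool coordinates, whose origin is the TCP and whose axes are the flange's). Camera axes: x right, y down, z forward; pixel columns grow to the right and rows downward; lengths in m; the calibration is good to about 2 mm. The wrist camera is an equidistant fisheye: a pixel r from the principal point sees the ray r / f radians off the axis. A picture is of the moment at which its call begins: read the wrist's pose just before it.
- bot.close_job(): hands the job in; it is judged then, once.
The state is a dict: "t": time; "joint_pos": joint angles; "dq": joint speeds; "joint_efforts": joint torques, N m; "ee_pos": TCP position; "tcp_rot": TCP orientation; "contact_force": force on the tool from outside, world axes, zero at the start; "torque": the same for the moment, N m; "finger_gap": opening from 0.0 (shut) to 1.0 (fully open); "grip_force": force on a finger pad.
Only numpy, scipy, OpenCV 4.12 (cv2) and the standard library are available. Lean on these libraries where they do the work, as an engineer would, in place of code of your own. Each camera call takes 0.05 s, during which the arm holds its last target. There are 200 camera calls.

## Working session

There is one attempt and no reset: what is moved stays moved. The work goes in short steps, Python scripts to look and compute and a shell command to move; the robot and the scene stay as the last step left them, time stands still between calls to the robot, and variables do not carry over. Pictures are saved under pics/ and viewed, at most 18 in all, crops included, and the job is handed in when it is done.

```bash
ls; mkdir -p pics
cat > h.py <<'E'
import numpy as np, cv2
from workcell import status, cams, bot
def cloud(im):
    d=im["depth"];K=im["K"];v,u=np.mgrid[:d.shape[0],:d.shape[1]]
    c=np.stack([(u-K[0,2])/K[0,0]*d,(v-K[1,2])/K[1,1]*d,d],-1)
    return (c-im["t"])@im["R"]
E
python3 - <<'E'
from h import *
s=status.read_state();print(s)
a=cams.get_image("top");b=cams.get_image("side")
np.savez("s0.npz",**{"t_"+k:v for k,v in a.items()},**{"s_"+k:v for k,v in b.items()})
cv2.imwrite("pics/top0.png",cv2.resize(a["frame"],(800,600)));cv2.imwrite("pics/side0.png",cv2.resize(b["frame"],(800,600)))
E
```

```text
pics
{'t': 0.0, 'joint_pos': array([ 5.85258005e+01,  1.18835948e+01,  8.84028039e+01, -2.01786852e-03,
        7.98412710e+01, -8.62233045e+00]), 'dq': array([ 0.00798993,  0.05424284,  0.00115683, -0.08806704,  0.04283144,
        0.07270721]), 'joint_efforts': array([-8.78389401e-04, -3.70863390e+01, -2.81418943e+01,  6.95806649e-02,
        3.62177775e-02, -1.50168521e-04]), 'ee_pos': array([0.22291853, 0.52921437, 0.22331377]), 'tcp_rot': array([-1.79873476e+02, -1.71773110e-02,  1.57148470e+02]), 'contact_force': array([-0.05145484, -0.30931329, -0.66432148]), 'torque': array([ 0.04660433, -0.01976126, -0.00951935]), 'grip_force': 0.0, 'finger_gap': 0.9997158241234135}
```

View pics/top0.png

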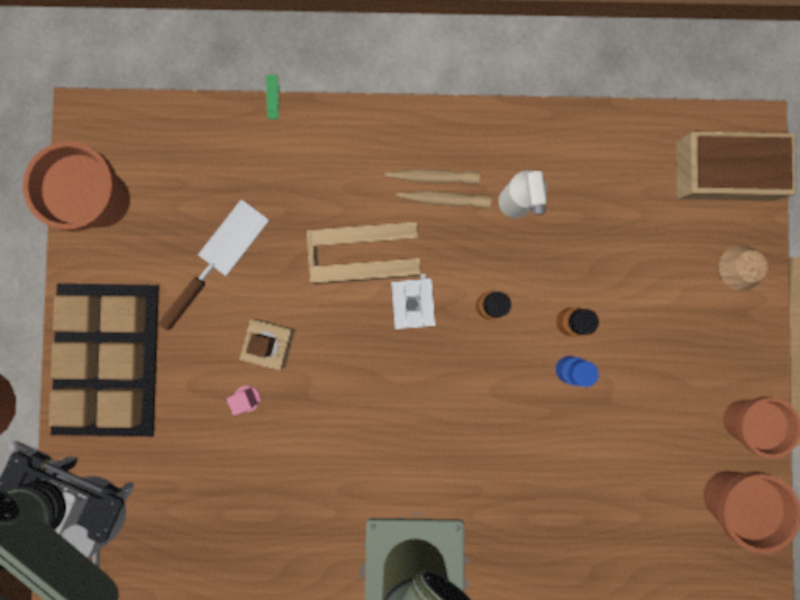

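View pics/side0.png

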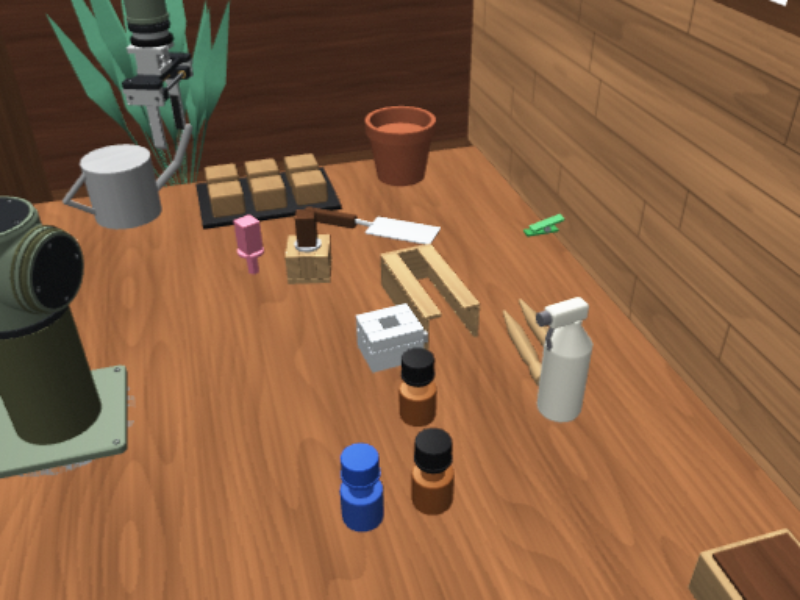

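The top view shows two black-lidded brown jars at (495,305) and (580,321). A blue look-alike is at (578,372). The dark key stands in the wooden stand at (262,345), and its pink look-alike is at (243,400). The rack's mouth faces right at (418,250), and the lock well is at (413,304).

Run:
```python
from h import *
z=np.load("s0.npz");a={k[2:]:z[k] for k in z if k[:2]=="t_"}
P=cloud(a);s=0.64
def box(u0,v0,u1,v1): 
    return P[int(v0*s):int(v1*s),int(u0*s):int(u1*s)].reshape(-1,3)
def rect(n,Q,zl,zh):
    Q=Q[(Q[:,2]>zl)&(Q[:,2]<zh)]
    r=cv2.minAreaRect(Q[:,:2].astype(np.float32)*1000); print(n,len(Q),r,Q[:,2].mean().round(4)); return Q
rect("jar1",box(465,280,525,330),.1,.125)
rect("jar2",box(550,300,610,345),.1,.125)
rect("key",box(230,310,300,380),.10,.14)
rect("stand",box(230,310,300,380),.05,.0625)
rect("lock",box(385,268,440,335),.058,.068)
rect("rack",box(295,215,425,290),.064,.074)
rect("lip1",box(310,215,425,245),.064,.074)
rect("lip2",box(330,255,425,285),.066,.074)
rect("well",box(385,268,440,335),.03,.048)
for n,(u,v) in dict(pink=(243,400),blue=(583,373),spray=(535,190)).items(): print(n,P[int(v*s),int(u*s)].round(3))
b={k[2:]:z[k] for k in z if k[:2]=="s_"}
cv2.imwrite("pics/crop.png",np.hstack([cv2.resize(a["frame"][190:270,140:220],(400,400),interpolation=2),cv2.resize(a["frame"][160:250,300:390],(400,400),interpolation=2)]))
im=cams.get_image("wrist");print(im["K"],im["tool_from_camera"].round(4))
```

```text
jar1 223 ((520.2274780273438, -140.3486328125), (46.543128967285156, 44.848968505859375), 44.749427795410156) 0.1112
jar2 231 ((490.6334228515625, -301.24365234375), (44.77947235107422, 46.500526428222656), 44.90473175048828) 0.1109
key 193 ((438.2695617675781, 293.46588134765625), (36.28638458251953, 35.808921813964844), 76.42814636230469) 0.1256
stand 424 ((438.05889892578125, 294.61590576171875), (80.5938949584961, 79.92891693115234), 76.1841812133789) 0.0592
lock 665 ((532.6676025390625, 19.34157943725586), (116.43651580810547, 85.103271484375), 6.007447719573975) 0.0637
rack 1460 ((603.0985717773438, 105.23285675048828), (128.4156494140625, 218.03607177734375), 5.137805461883545) 0.0693
lip1 651 ((651.6560668945312, 110.46461486816406), (30.71129608154297, 204.02542114257812), 5.176476955413818) 0.0695
lip2 531 ((579.7013549804688, 81.96981048583984), (47.86771011352539, 178.55764770507812), 0.9301238059997559) 0.0697
well 71 ((539.675048828125, 26.616127014160156), (69.02951049804688, 76.28150939941406), 4.658603191375732) 0.0389
pink [0.336 0.321 0.11 ]
blue [ 0.397 -0.298  0.113]
spray [ 0.714 -0.19   0.197]
[[297.31863964   0.         254.67054112]
 [  0.         297.31863964 197.32667638]
 [  0.           0.           1.        ]] [[-4.000e-04 -9.641e-01 -2.656e-01  7.560e-02]
 [ 1.000e+00 -3.000e-04 -2.000e-04  5.000e-04]
 [ 1.000e-04 -2.656e-01  9.641e-01 -1.595e-01]
 [ 0.000e+00  0.000e+00  0.000e+00  1.000e+00]]
```

View pics/crop.png

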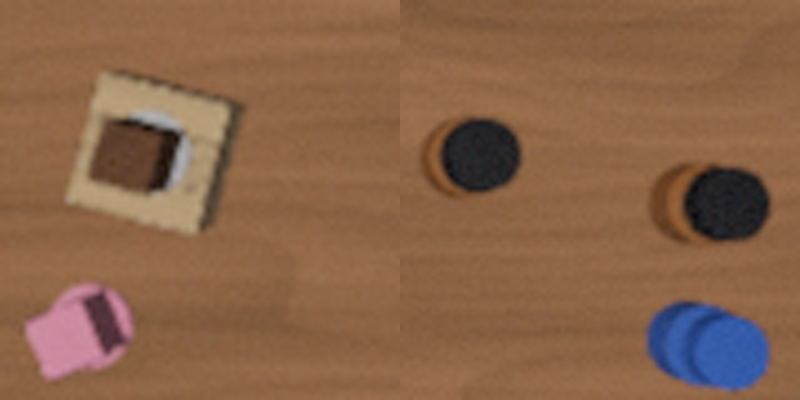

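The crops confirm it: the dark wooden-handled key is the one in the stand (left crop), separate from the pink one, and both black-lidded jars are brown. I'm moving to jar 1 now, to a point above (0.520,-0.140), turning the tool to yaw 95°.

```bash
R='[[[0.0198,-0.0446,0],-0.0722]]' ; unset R
python3 -m jog '[[[0.0198,-0.0446,0],[0,0,-0.0722]],[[0.0198,-0.0446,0],[0,0,-0.0722]],[[0.0198,-0.0446,0],[0,0,-0.0722]],[[0.0198,-0.0446,0],[0,0,-0.0722]],[[0.0198,-0.0446,0],[0,0,-0.0722]]]' -1; python3 -m jog '[[[0.0198,-0.0446,0],-0.0722],[[0.0198,-0.0446,0],-0.0722],[[0.0198,-0.0446,0],-0.0722],[[0.0198,-0.0446,0],-0.0722],[[0.0198,-0.0446,0],-0.0722]]' -1
```

```text
t: 0.78
ee_pos: [0.3225, 0.3053, 0.2242]
tcp_rot: [-180.0, 0.0, 136.3]
contact_force: [0.1, 0.8, 0.1]
finger_gap: 1.0
grip_force: 0.0validation failed for argument at $[0]...
```

```bash
python3 -m jog '[[[0.0198,-0.0446,0],[0,0,-0.0722]],[[0.0198,-0.0446,0],[0,0,-0.0722]],[[0.0198,-0.0446,0],[0,0,-0.0722]],[[0.0198,-0.0446,0],[0,0,-0.0722]],[[0.0198,-0.0446,0],[0,0,-0.0722]]]' -1; python3 -m jog '[[[0.0198,-0.0446,0],[0,0,-0.0722]],[[0.0198,-0.0446,0],[0,0,-0.0722]],[[0.0198,-0.0446,0],[0,0,-0.0722]],[[0.0198,-0.0446,0],[0,0,-0.0722]],[[0.0198,-0.0446,0],[0,0,-0.0722]]]' -1
python3 - <<'E'
from h import *
s=status.read_state();print(s["ee_pos"],s["tcp_rot"],s["joint_pos"].round(1),s["contact_force"])
a=cams.get_image("top");P=cloud(a)
for n,(u0,v0,u1,v1) in dict(jar1=(465,280,525,330),jar2=(550,300,610,345)).items():
    Q=P[int(v0*.64):int(v1*.64),int(u0*.64):int(u1*.64)].reshape(-1,3);Q=Q[(Q[:,2]>.1)&(Q[:,2]<.125)]
    print(n,len(Q),Q.mean(0).round(4) if len(Q) else 0)
im=cams.get_image("wrist");np.savez("w0.npz",**im);cv2.imwrite("pics/w0.png",im["frame"])
E
```

```text
[0.3225095  0.30533128 0.22423112] [-1.79991072e+02  6.42127443e-03  1.36349741e+02] [ 32.2  -4.6 105.7  -0.   78.8 -14.1] [0.09347857 0.81808025 0.14890303]
jar1 220 [ 0.5197 -0.1406  0.1112]
jar2 225 [ 0.4907 -0.3009  0.1108]validation failed for argument at $[0]...
validation failed for argument at $[0]...
```

View pics/w0.png

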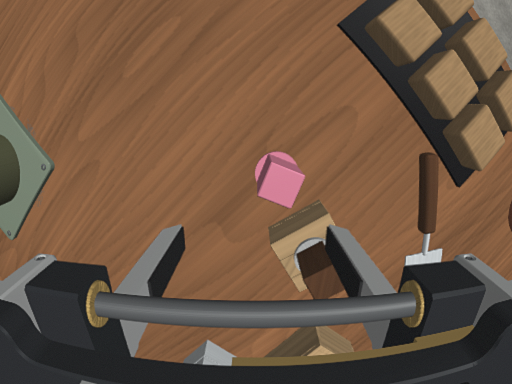

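The wrist view shows the pink key at (280,180) and the dark key in its stand at (320,265). The turn has to be a plain number, so the 3-vector rows were refused. Continuing in that format.

```bash
python3 -m jog '[[[0.0198,-0.0446,0],-0.0722],[[0.0198,-0.0446,0],-0.0722],[[0.0198,-0.0446,0],-0.0722],[[0.0198,-0.0446,0],-0.0722],[[0.0198,-0.0446,0],-0.0722]]' -1
python3 -m jog '[[[0.0198,-0.0446,0],-0.0722],[[0.0198,-0.0446,0],-0.0722],[[0.0198,-0.0446,0],-0.0722],[[0.0198,-0.0446,0],-0.0722],[[0.0198,-0.0446,0],-0.0722]]' -1
python3 - <<'E'
from h import *
a=cams.get_image("top");P=cloud(a)
for n,(u0,v0,u1,v1) in dict(jar1=(465,280,525,330),jar2=(550,300,610,345)).items():
    Q=P[int(v0*.64):int(v1*.64),int(u0*.64):int(u1*.64)].reshape(-1,3);Q=Q[(Q[:,2]>.1)&(Q[:,2]<.125)]
    print(n,len(Q),Q.mean(0).round(4) if len(Q) else 0)
im=cams.get_image("wrist");np.savez("w1.npz",**im);cv2.imwrite("pics/w1.png",im["frame"])
s=status.read_state();print(s["ee_pos"],s["tcp_rot"],s["joint_pos"].round(1))
E
```

```text
t: 1.5
ee_pos: [0.4218, 0.0833, 0.2244]
tcp_rot: [180.0, -0.0, 115.7]
contact_force: [0.3, 0.7, -0.5]
finger_gap: 1.004
grip_force: 0.0
t: 2.12
ee_pos: [0.5212, -0.1397, 0.2241]
tcp_rot: [180.0, -0.0, 95.0]
contact_force: [-0.1, 0.4, -0.0]
finger_gap: 1.002
grip_force: 0.0
jar1 79 [ 0.5246 -0.1277  0.1109]
jar2 0 0
[ 0.52207232 -0.14232693  0.22403313] [1.79961785e+02 7.12734767e-02 9.48771092e+01] [-24.4   7.7  93.2  -0.   79.1 -29.3]
```

View pics/w1.png

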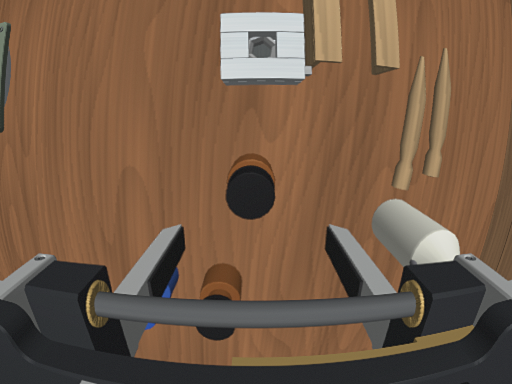

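The wrist camera shows jar 1 at (250,190), the lock well with the hex socket at (262,45), the rack lips at the top right, and jar 2 at (218,300). I'll refine jar, lock and rack from the wrist depth.

```bash
cat >> h.py <<'E'
from scipy.spatial.transform import Rotation as Ro
def wcloud(im,pos,rpy):
    d=im["depth"];K=im["K"];v,u=np.mgrid[:d.shape[0],:d.shape[1]]
    x=(u-K[0,2])/K[0,0];y=(v-K[1,2])/K[1,1];th=np.hypot(x,y);k=np.tan(th)/np.maximum(th,1e-9)
    c=np.stack([x*k*d,y*k*d,d],-1);T=im["tool_from_camera"]
    return (c@T[:3,:3].T+T[:3,3])@Ro.from_euler("xyz",rpy,degrees=True).as_matrix().T+pos
def rect(n,Q,zl,zh):
    Q=Q.reshape(-1,3);Q=Q[(Q[:,2]>zl)&(Q[:,2]<zh)]
    if len(Q)<9: print(n,len(Q));return
    c,w,a=cv2.minAreaRect(Q[:,:2].astype(np.float32)*1000)
    print(n,len(Q),np.round(c,1),np.round(w,1),round(a,2),"z",np.median(Q[:,2]).round(4),"mean",Q.mean(0).round(4))
    return Q
E
python3 - <<'E'
from h import *
im=dict(np.load("w1.npz"))
P=wcloud(im,[.5221,-.1423,.2240],[179.96,.07,94.9])
rect("jar1",P[165:225,215:285],.105,.118)
rect("lock",P[8:66,215:304],.060,.067)
rect("lipNear",P[0:70,310:345],.066,.074)
rect("lipFar",P[0:80,368:405],.066,.074)
rect("socket",P[30:62,245:280],.02,.052)
rect("jar2",P[280:345,190:245],.10,.12)
E
```

```text
jar1 1894 [ 519.1 -139.6] [46.  47.2] 5.23 z 0.1111 mean [ 0.5189 -0.1387  0.111 ]
lock 3696 [517.3  22.8] [89.8 62.8] 5.14 z 0.0635 mean [0.5172 0.023  0.0635]
lipNear 1680 [586.2  40.4] [31.1 74.1] 5.92 z 0.0695 mean [0.5859 0.0391 0.0695]
lipFar 1621 [655.1  53.1] [31.1 85.9] 5.49 z 0.0694 mean [0.6547 0.0505 0.0694]
socket 402 [518.1  19.6] [30.1 30. ] 3.54 z 0.0377 mean [0.5187 0.023  0.0373]
jar2 403 [ 490.9 -312.9] [45.5 23.3] 2.89 z 0.1107 mean [ 0.4908 -0.3109  0.1106]
```

```bash
python3 -m jog '[[[-0.003,0.003,-0.04],0],[[0,0,-0.04],0],[[0,0,-0.03],0],[[0,0,-0.016],0],[[0,0,0],0]]' -1
python3 -m jog '[[[0,0,0],0],[[0,0,0],0],[[0,0,0],0],[[0,0,0],0],[[0,0,0],0]]' 1
python3 -m jog '[[[0,0,0],0],[[0,0,0],0],[[0,0,0.002],0],[[0,0,0.002],0],[[0,0,0],0]]' 1
```

```text
t: 2.85
ee_pos: [0.5166, -0.1349, 0.0974]
tcp_rot: [-179.9, -0.1, 95.2]
contact_force: [0.5, 0.7, -0.3]
finger_gap: 1.002
grip_force: 0.0
t: 3.48
ee_pos: [0.5175, -0.1362, 0.0987]
tcp_rot: [180.0, 0.0, 95.1]
contact_force: [1.5, 0.4, -2.1]
finger_gap: 0.504
grip_force: 28.1
t: 4.1
ee_pos: [0.517, -0.136, 0.1022]
tcp_rot: [-180.0, -0.0, 95.1]
contact_force: [-0.1, -0.4, -2.3]
finger_gap: 0.503
grip_force: 30.0
```

```bash
python3 -m jog '[[[0.0282,0.0214,0],0],[[0.0282,0.0214,0],0],[[0.0282,0.0214,0],0],[[0.0282,0.0214,0],0],[[0,0,0],0]]' 1
python3 - <<'E'
from h import *
s=status.read_state();im=cams.get_image("wrist");P=wcloud(im,s["ee_pos"],s["tcp_rot"]);np.savez("w2.npz",**im,p=s["ee_pos"],r=s["tcp_rot"])
print(s["ee_pos"],s["tcp_rot"]);cv2.imwrite("pics/w2.png",im["frame"])
E
```

```text
t: 4.72
ee_pos: [0.6316, -0.049, 0.1022]
tcp_rot: [179.9, -0.0, 95.3]
contact_force: [-0.3, 0.6, -3.0]
finger_gap: 0.509
grip_force: 30.0
[ 0.63156725 -0.0489598   0.1021929 ] [ 1.79949121e+02 -8.26710263e-03  9.52514268e+01]
```

View pics/w2.png

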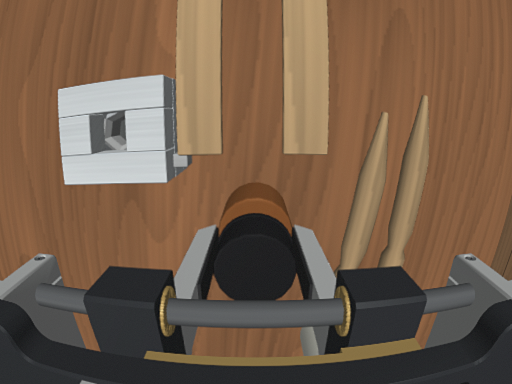

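The jar is gripped at (255,240) and lined up with the slot, whose lips have their inner edges at columns 222 and 283. Next is a quick numeric check of the slot line, then I slide it in.

Run:
```python
from h import *
w=np.load("w2.npz");im=dict(w);P=wcloud(im,w["p"],w["r"])
O=np.array([.6243,.0111]);xr=np.array([-.0898,.996]);yr=np.array([-.996,-.0898])
def rf(n,Q,zl,zh):
    Q=Q.reshape(-1,3);Q=Q[(Q[:,2]>zl)&(Q[:,2]<zh)];d=Q[:,:2]-O;X=d@xr*1e3;Y=d@yr*1e3
    print(n,len(Q),"x",np.percentile(X,[1,50,99]).round(1),"y",np.percentile(Y,[2,50,98]).round(1))
    rect(n,Q,zl,zh)
rf("near",P[20:160,170:228],.066,.074);rf("far",P[20:160,278:335],.066,.074)
rf("lock",P[70:190,50:178],.061,.067);rf("well",P[100:160,85:135],.02,.055);rf("jar",P[210:300,210:300],.110,.122)
```

```text
near 6084 x [-6.4 37.1 82.7] y [18.8 33.1 47.6]
near 6084 [587.4  46.6] [30.7 92. ] 5.4 z 0.0692 mean [0.588  0.0455 0.0692]
far 6105 x [-6.3 37.1 82.4] y [-50.6 -36.  -21.9]
far 6105 [657.1  52.8] [30.7 91.7] 5.46 z 0.0692 mean [0.6569 0.0517 0.0692]
lock 9429 x [-27.1  10.8  47.2] y [ 59.1  94.2 145.8]
lock 9429 [520.4  11.8] [91.3 76.3] 5.43 z 0.0632 mean [0.5251 0.0126 0.0632]
well 1085 x [-5.2  9.5 25.2] y [100.1 115.5 121.5]
well 1085 [515.7  11.4] [28.8 31.9] 6.85 z 0.038 mean [0.5097 0.0104 0.0392]
jar 4924 x [-86.  -63.8 -44.6] y [-26.9  -3.6  20.2]
jar 4924 [634.  -53.9] [49.8 43.8] 6.98 z 0.1149 mean [ 0.6334 -0.0527  0.1148]
```

```bash
python3 -m jog '[[[-0.003,0.0200,0],0],[[-0.0019,0.0200,0],0],[[-0.0019,0.0200,0],0],[[-0.0019,0.0200,0],0],[[0,0,0],0]]' 1
python3 -m jog '[[[-0.0024,0.0250,0],0],[[-0.0024,0.0250,0],0],[[-0.0024,0.0250,0],0],[[-0.0024,0.0250,0],0],[[0,0,0],0]]' 1
python3 -m jog '[[[-0.002,0.0200,0],0],[[-0.002,0.0210,0],0],[[0,0,-0.002],0],[[0,0,-0.002],0],[[0,0,0],0]]' 1
```

```text
t: 5.4
ee_pos: [0.621, 0.0316, 0.1025]
tcp_rot: [-180.0, -0.0, 95.3]
contact_force: [-1.2, 0.6, -2.9]
finger_gap: 0.506
grip_force: 30.0
t: 6.02
ee_pos: [0.6117, 0.1305, 0.1024]
tcp_rot: [180.0, 0.0, 95.2]
contact_force: [0.6, 0.0, -2.5]
finger_gap: 0.506
grip_force: 30.0
t: 6.65
ee_pos: [0.6079, 0.1703, 0.0987]
tcp_rot: [-180.0, -0.0, 95.1]
contact_force: [-0.8, 1.8, -0.7]
finger_gap: 0.505
grip_force: 30.0
```

```bash
python3 -m jog '[[[0,0,0],0],[[0,0,0],0],[[0,0,0],0],[[0,0,0.01],0],[[0,0,0.05],0]]' -1
python3 -m jog '[[[0,0,0.06],0],[[-0.0117,-0.0471,0],0],[[-0.0117,-0.0471,0],0],[[-0.0117,-0.0471,0],0],[[-0.0117,-0.0471,0],0]]' -1
python3 -m jog '[[[-0.0117,-0.0471,0],0],[[-0.0117,-0.0471,0],0],[[-0.0117,-0.0471,0],0],[[-0.0117,-0.04,0],0],[[0,0,0],0]]' -1
python3 - <<'E'
from h import *
s=status.read_state();im=cams.get_image("wrist");P=wcloud(im,s["ee_pos"],s["tcp_rot"]);np.savez("w3.npz",**im,p=s["ee_pos"],r=s["tcp_rot"])
print(s["ee_pos"],s["tcp_rot"],s["joint_pos"].round(1));cv2.imwrite("pics/w3.png",im["frame"])
Q=P.reshape(-1,3);c=im["frame"].reshape(-1,3).max(1)<70
m=c&(Q[:,2]>.106)&(Q[:,2]<.118);Q=Q[m];print(len(Q),np.median(Q,0))
a=cams.get_image("top");T=cloud(a).reshape(-1,3);c=a["frame"].reshape(-1,3).max(1)<70
m=c&(T[:,2]>.104)&(T[:,2]<.118)&(T[:,0]>.3)&(T[:,0]<.75);T=T[m];print(len(T))
for y0,y1 in ((-.6,-.2),(-.2,0),(0,.3)):
    q=T[(T[:,1]>y0)&(T[:,1]<y1)];print(len(q),q.mean(0) if len(q) else 0)
E
```

```text
t: 7.28
ee_pos: [0.6048, 0.1699, 0.1554]
tcp_rot: [-179.5, 0.0, 95.1]
contact_force: [-0.0, 0.8, -0.1]
finger_gap: 0.987
grip_force: 0.0
t: 7.9
ee_pos: [0.5608, -0.0193, 0.2196]
tcp_rot: [179.9, 0.0, 95.1]
contact_force: [0.1, -0.5, 0.0]
finger_gap: 1.001
grip_force: 0.0
t: 8.52
ee_pos: [0.5137, -0.2019, 0.2193]
tcp_rot: [179.9, 0.1, 94.8]
contact_force: [-0.7, 0.7, 0.7]
finger_gap: 1.0
grip_force: 0.0
[ 0.51367939 -0.20194649  0.21934926] [1.79947647e+02 7.14419783e-02 9.48417311e+01] [-30.4   9.2  92.   -0.   78.7 -35.3]
1111 [ 0.49089735 -0.29821212  0.11122039]
236
7 [ 0.4603358  -0.30019823  0.11148555]
0 0
209 [0.59602095 0.17171134 0.11142667]
```

View pics/w3.png

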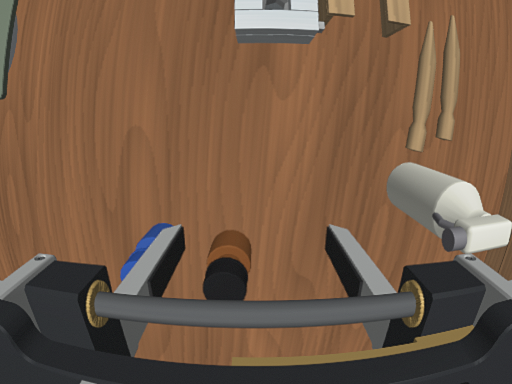

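Jar 2 is unmoved at about (0.491,-0.300), and the blue jar at (145,250) is 94 mm away from it. Before fetching jar 2 I'll check jar 1's seat in the rack.

Run:
```python
from h import *
a=cams.get_image("top");T=cloud(a);f=a["frame"]
O=np.array([.6264,.0037]);xr=np.array([-.0932,.9956]);yr=np.array([-.9956,-.0932])
m=(f.max(2)<70)&(T[...,2]>.1)&(T[...,2]<.13)&(T[...,1]>.1)&(T[...,1]<.25)&(T[...,0]>.5)
n,l,st,c=cv2.connectedComponentsWithStats(m.astype(np.uint8))
for i in range(1,n):
    if st[i,4]>15:
        q=T[l==i];d=q[:,:2].mean(0)-O;print(st[i],q.mean(0).round(4),"rack",(d@xr).round(4),(d@yr).round(4),"z",q[:,2].min(),q[:,2].max())
cv2.imwrite("pics/t3.png",cv2.resize(f[120:220,180:380],(800,400),interpolation=2))
```

```text
[205 154  16  16 194] [0.6081 0.1633 0.1115] rack 0.1606 0.0034 z 0.10328000584614684 0.1188734072624669
```

View pics/t3.png

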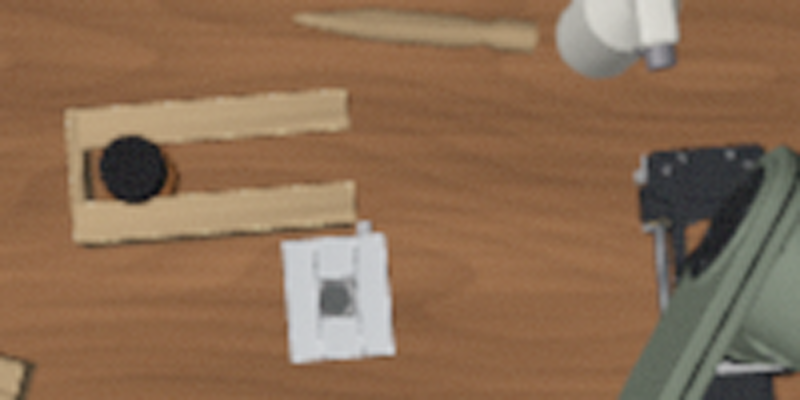

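Jar 1 stands upright at the back of the rack, at (133,168) in the crop, which is rack x = 161 mm. Now jar 2.

```bash
python3 -m jog '[[[-0.007,-0.033,0],0],[[-0.007,-0.033,0],0],[[-0.0065,-0.032,-0.02],0],[[0,0,-0.03],0],[[0,0,0],0]]' -1
python3 -m jog '[[[0,0,-0.03],0],[[0,0,-0.03],0],[[0,0,-0.011],0],[[0,0,0],0],[[0,0,0],0]]' -1
python3 -m jog '[[[0,0,0],0],[[0,0,0],0],[[0,0,0],0],[[0,0,0],0],[[0,0,0],0]]' 1
python3 -m jog '[[[0,0,0],0],[[0,0,0.002],0],[[0,0,0.002],0],[[0,0,0],0],[[0,0,0],0]]' 1
```

```text
t: 9.3
ee_pos: [0.4925, -0.2947, 0.1658]
tcp_rot: [-179.8, -0.3, 95.2]
contact_force: [0.7, -0.4, -0.3]
finger_gap: 0.999
grip_force: 0.0
t: 9.93
ee_pos: [0.4949, -0.2977, 0.0992]
tcp_rot: [179.9, 0.1, 95.1]
contact_force: [0.6, -0.7, 0.5]
finger_gap: 1.003
grip_force: 0.0
t: 10.55
ee_pos: [0.4931, -0.2973, 0.0974]
tcp_rot: [-179.9, -0.0, 95.1]
contact_force: [0.8, -0.1, -2.0]
finger_gap: 0.513
grip_force: 29.8
t: 11.18
ee_pos: [0.4937, -0.2971, 0.1013]
tcp_rot: [-180.0, -0.0, 95.1]
contact_force: [0.1, -0.4, -2.7]
finger_gap: 0.513
grip_force: 29.7
```

```bash
python3 -m jog '[[[0.009,0.0442,0],0],[[0.009,0.0442,0],0],[[0.009,0.0442,0],0],[[0.009,0.0442,0],0],[[0,0,0],0]]' 1
python3 -m jog '[[[0.0251,0.017,0],0],[[0.0251,0.017,0],0],[[0.0251,0.017,0],0],[[0.0251,0.017,0],0],[[0,0,0],0]]' 1
python3 -c "
from h import *
s=status.read_state();p=s['ee_pos'];d=p[:2]-[.6264,.0037];print(p,s['tcp_rot'],d@[-.0932,.9956],d@[-.9956,-.0932])"
```

```text
t: 11.8
ee_pos: [0.5297, -0.1173, 0.1012]
tcp_rot: [-180.0, -0.1, 95.4]
contact_force: [-0.2, -0.5, -3.2]
finger_gap: 0.504
grip_force: 30.0
t: 12.42
ee_pos: [0.6317, -0.0524, 0.1015]
tcp_rot: [179.9, 0.0, 95.2]
contact_force: [-1.3, -0.1, -2.1]
finger_gap: 0.506
grip_force: 30.0
[ 0.63167254 -0.05235195  0.10148926] [1.79919283e+02 3.23328614e-02 9.51720908e+01] -0.056296726187061615 -2.5295836569906062e-05
```

```bash
python3 -m jog '[[[-0.0019,0.0200,0],0],[[-0.0019,0.0200,0],0],[[-0.0019,0.0200,0],0],[[-0.0019,0.0200,0],0],[[0,0,0],0]]' 1
python3 -m jog '[[[-0.0019,0.0200,0],0],[[-0.0019,0.0200,0],0],[[-0.0019,0.0200,0],0],[[-0.0015,0.0160,0],0],[[0,0,-0.004],0]]' 1
python3 -m jog '[[[0,0,0],0],[[0,0,0],0],[[0,0,0],0],[[0,0,0],0],[[0,0,0],0]]' -1
python3 -m jog '[[[0,0,0.01],0],[[0,0,0.04],0],[[0,0,0.05],0],[[-0.04,0,0.02],0],[[-0.04,0,0],0]]' -1
python3 -m jog '[[[-0.02,0.03,0],0],[[-0.02,0.03,0],0],[[-0.02,0.03,0],0],[[-0.02,0.03,0],0],[[0,0,0],0]]' -1
python3 - <<'E'
from h import *
a=cams.get_image("top");T=cloud(a);f=a["frame"]
O=np.array([.6264,.0037]);xr=np.array([-.0932,.9956]);yr=np.array([-.9956,-.0932])
m=(f.max(2)<70)&(T[...,2]>.1)&(T[...,2]<.13)&(T[...,1]>-.1)&(T[...,1]<.25)&(T[...,0]>.57)
n,l,st,c=cv2.connectedComponentsWithStats(m.astype(np.uint8))
for i in range(1,n):
    if st[i,4]>15:
        q=T[l==i];d=q[:,:2].mean(0)-O;print(st[i],q.mean(0).round(4),"rack",(d@xr).round(4),(d@yr).round(4))
s=status.read_state();im=cams.get_image("wrist");np.savez("w4.npz",**im,p=s["ee_pos"],r=s["tcp_rot"])
cv2.imwrite("pics/w4.png",im["frame"]);print(s["ee_pos"],s["tcp_rot"])
E
```

```text
t: 13.05
ee_pos: [0.622, 0.0297, 0.1015]
tcp_rot: [-180.0, -0.0, 95.3]
contact_force: [-0.3, -0.6, -2.1]
finger_gap: 0.502
grip_force: 30.0
t: 13.68
ee_pos: [0.6154, 0.1052, 0.0977]
tcp_rot: [179.9, 0.0, 95.2]
contact_force: [-0.1, 0.6, -2.8]
finger_gap: 0.508
grip_force: 30.0
t: 14.3
ee_pos: [0.6154, 0.1033, 0.0976]
tcp_rot: [180.0, 0.0, 95.1]
contact_force: [0.9, -0.1, -0.1]
finger_gap: 0.985
grip_force: 0.0
t: 14.92
ee_pos: [0.5366, 0.1036, 0.2213]
tcp_rot: [179.6, 0.0, 95.1]
contact_force: [-0.8, 0.4, -0.1]
finger_gap: 0.999
grip_force: 0.0
t: 15.55
ee_pos: [0.4543, 0.2251, 0.2183]
tcp_rot: [179.9, -0.0, 95.3]
contact_force: [0.1, -0.8, 0.1]
finger_gap: 1.002
grip_force: 0.0
[229 152  15  16 190] [0.6143 0.0961 0.1116] rack 0.0931 0.0035
[205 154  16  16 192] [0.608  0.1631 0.1115] rack 0.1605 0.0034
[0.45520884 0.2240924  0.21824699] [1.79912824e+02 1.66150152e-02 9.52254486e+01]
```

View pics/w4.png

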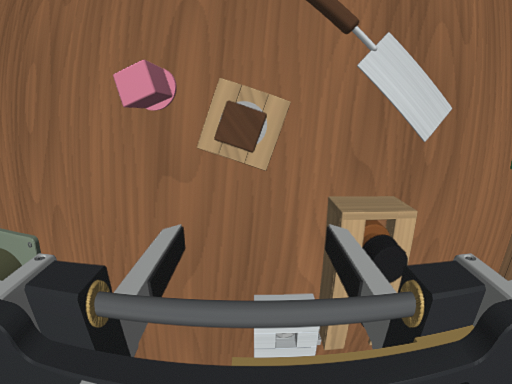

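Both jars are in the rack, at x = 93 and 160 mm. The dark key in its stand is at (242,125), and the pink look-alike is at (145,85). Measuring the key handle and the lock/socket from the saved data.

Run:
```python
from h import *
w=np.load("w4.npz");im=dict(w);P=wcloud(im,w["p"],w["r"])
rect("key",P[95:155,208:272],.120,.134)
rect("stand",P[75:175,190:295],.055,.0635)
rect("lips",P[230:330,325:345],.064,.074)
w=np.load("w2.npz");im=dict(w);P=wcloud(im,w["p"],w["r"])
c=cv2.resize(im["frame"][70:190,50:180],(780,600)[:2],interpolation=2) if 0 else cv2.resize(im["frame"][95:165,80:150],(560,560),interpolation=2)
cv2.imwrite("pics/sock.png",c)
```

```text
key 1787 [438.2 292.4] [36.4 36.4] 75.62 z 0.1272 mean [0.4384 0.2926 0.1272]
stand 3502 [437.9 293. ] [80.5 80.7] 75.94 z 0.0592 mean [0.439  0.2941 0.0592]
lips 329 [580.4  85. ] [25.5 96. ] 6.12 z 0.0692 mean [0.5756 0.0893 0.069 ]
```

View pics/sock.png

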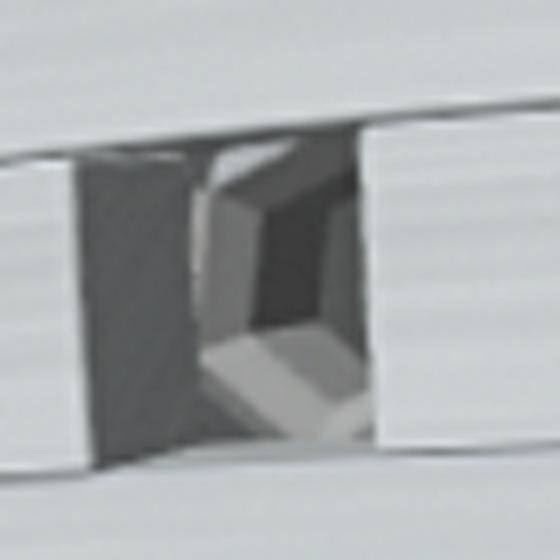

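```bash
python3 -m jog '[[[-0.0034,0.0137,-0.01],-0.068],[[-0.0034,0.0137,-0.01],-0.068],[[-0.0034,0.0137,-0.01],-0.068],[[-0.0034,0.0137,-0.01],-0.068],[[-0.0034,0.0137,0],-0.068]]' -1
python3 - <<'E'
from h import *
s=status.read_state();print(s["ee_pos"],s["tcp_rot"],s["joint_pos"].round(1))
E
```

```text
t: 16.27
ee_pos: [0.4387, 0.291, 0.1765]
tcp_rot: [-179.9, 0.1, 75.4]
contact_force: [-0.1, 0.3, -0.8]
finger_gap: 0.993
grip_force: 0.0
[0.4387198  0.29102295 0.17653002] [-1.79939337e+02  8.90922143e-02  7.53767148e+01] [24.2  8.6 98.  -0.  73.5 38.8]
```

The crop shows the hex with a flat on its left side, nearly parallel to the well's wall and about 6° clockwise from it. That puts the likely key yaw near 59° or 89°, depending on which handle sides carry the flats. Now gripping the key.

```bash
python3 -m jog '[[[-0.0005,0.0015,-0.02],0.006],[[0,0,-0.025],0],[[0,0,-0.02],0],[[0,0,-0.0095],0],[[0,0,0],0]]' -1
python3 -m jog '[[[0,0,0],0],[[0,0,0],0],[[0,0,0],0],[[0,0,0],0],[[0,0,0],0]]' 1
python3 -m jog '[[[0,0,0],0],[[0,0,0],0],[[0,0,0.01],0],[[0,0,0.02],0],[[0,0,0],0]]' 1
```

```text
t: 16.9
ee_pos: [0.4381, 0.2928, 0.1025]
tcp_rot: [-180.0, 0.0, 75.9]
contact_force: [-1.0, -0.0, -0.5]
finger_gap: 1.002
grip_force: 0.0
t: 17.52
ee_pos: [0.4378, 0.2936, 0.1031]
tcp_rot: [180.0, -0.0, 76.0]
contact_force: [0.6, 0.4, 0.7]
finger_gap: 0.498
grip_force: 0.0
t: 18.15
ee_pos: [0.4393, 0.2942, 0.1347]
tcp_rot: [179.8, -0.1, 76.0]
contact_force: [0.2, 0.3, -2.2]
finger_gap: 0.385
grip_force: 30.0
```

```bash
python3 -m jog '[[[0,0,0.03],0],[[0,0,0.025],0],[[0.0101,-0.0353,0],-0.037],[[0.0101,-0.0353,0],-0.037],[[0.0101,-0.0353,0],-0.037]]' 1
python3 -m jog '[[[0.0101,-0.0353,0],-0.037],[[0.0101,-0.0353,0],-0.037],[[0.0101,-0.0353,0],-0.037],[[0.0101,-0.0353,0],-0.037],[[0.0101,-0.0353,0],-0.037]]' 1
python3 -m jog '[[[0,0,0],0],[[0,0,0],0],[[0,0,0],0],[[0,0,0],0],[[0,0,0],0]]' 1
python3 - <<'E'
from h import *
s=status.read_state();im=cams.get_image("wrist");P=wcloud(im,s["ee_pos"],s["tcp_rot"])
np.savez("w5.npz",**im,p=s["ee_pos"],r=s["tcp_rot"]);print(s["ee_pos"],s["tcp_rot"],s["joint_pos"].round(1),s["contact_force"])
cv2.imwrite("pics/w5.png",im["frame"]);rect("lock",P,.060,.0675)
E
```

```text
t: 18.77
ee_pos: [0.4677, 0.1866, 0.1872]
tcp_rot: [-180.0, 0.0, 69.6]
contact_force: [0.2, -0.4, -2.5]
finger_gap: 0.38
grip_force: 30.0
t: 19.4
ee_pos: [0.5182, 0.01, 0.187]
tcp_rot: [-179.9, 0.0, 58.9]
contact_force: [-0.1, 0.4, -2.4]
finger_gap: 0.379
grip_force: 30.0
t: 20.02
ee_pos: [0.5185, 0.0118, 0.188]
tcp_rot: [180.0, -0.0, 59.1]
contact_force: [-0.6, -0.3, -2.3]
finger_gap: 0.378
grip_force: 30.0
[0.51849666 0.01178719 0.1879927 ] [ 1.79997450e+02 -3.23665692e-03  5.90645009e+01] [-8.3  6.9 98.5  0.  74.6 22.7] [-0.58941994 -0.32340556 -2.27348642]
lock 4871 [561.2  95.3] [232.4 646.6] 26.91 z 0.0633 mean [0.5303 0.0454 0.0632]
```

View pics/w5.png

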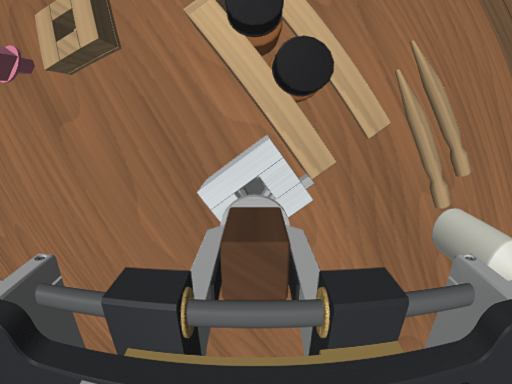

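The key is held upright above the lock, whose well is just ahead of the collar at (255,185). Both jars are in the rack. Lowering into the well.

```bash
python3 -m jog '[[[0.0015,0,-0.015],0],[[0,0,-0.012],0],[[0,0,-0.012],0],[[0,0,-0.012],0],[[0,0,0],0]]' 1
python3 -m jog '[[[0,0,-0.004],0],[[0,0,-0.004],0],[[0,0,-0.004],0],[[0,0,-0.002],0],[[0,0,0],0]]' 1
python3 -m jog '[[[0,0,-0.002],0],[[0,0,-0.002],0],[[0,0,0],0],[[0,0,0],0],[[0,0,0],0]]' 1
```

```text
t: 20.7
ee_pos: [0.5189, 0.0113, 0.1353]
tcp_rot: [-179.8, 0.1, 59.0]
contact_force: [-0.1, -1.0, -2.1]
finger_gap: 0.384
grip_force: 30.0
t: 21.32
ee_pos: [0.52, 0.0115, 0.1231]
tcp_rot: [-180.0, -0.0, 59.0]
contact_force: [-0.7, 1.4, -0.4]
finger_gap: 0.381
grip_force: 30.0
t: 21.95
ee_pos: [0.5206, 0.0118, 0.1219]
tcp_rot: [180.0, -0.1, 59.0]
contact_force: [-5.6, 3.9, 15.0]
finger_gap: 0.381
grip_force: 30.0
```

```bash
python3 -m jog '[[[0,0,0],0.1],[[0,0,0],0.1],[[0,0,0],0.1],[[0,0,0],0.1],[[0,0,0],0.1]]' 1
python3 -m jog '[[[0,0,0],0],[[0,0,0],0],[[0,0,-0.001],0],[[0,0,0],0],[[0,0,0],0]]' 1
```

```text
t: 22.58
ee_pos: [0.5192, 0.0122, 0.1191]
tcp_rot: [-179.9, -0.1, 87.8]
contact_force: [-2.8, 2.4, -1.4]
finger_gap: 0.386
grip_force: 30.0
t: 23.2
ee_pos: [0.5194, 0.0122, 0.1176]
tcp_rot: [-179.9, -0.1, 87.6]
contact_force: [-2.8, 4.3, 0.7]
finger_gap: 0.385
grip_force: 30.0
```

It dropped in at yaw 88°. Lowering to the collar.

```bash
python3 -m jog '[[[0,0,-0.003],0],[[0,0,-0.003],0],[[0,0,-0.003],0],[[0,0,-0.001],0],[[0,0,0],0]]' 1
python3 -m jog '[[[0,0,-0.001],0],[[0,0,0],0],[[0,0,0],0],[[0,0,0],0],[[0,0,0],0]]' 1
```

```text
t: 23.82
ee_pos: [0.5192, 0.0121, 0.1074]
tcp_rot: [-179.9, -0.1, 87.6]
contact_force: [-2.0, 5.3, -0.2]
finger_gap: 0.382
grip_force: 30.0
t: 24.45
ee_pos: [0.5193, 0.0121, 0.107]
tcp_rot: [-179.9, -0.1, 87.6]
contact_force: [-3.9, 4.7, 2.0]
finger_gap: 0.385
grip_force: 30.0
```

Seated. Now the first clockwise quarter turn.

```bash
python3 -m jog '[[[0,0,0],-0.157],[[0,0,0],-0.157],[[0,0,0],-0.157],[[0,0,0],-0.157],[[0,0,0],-0.157]]' 1
python3 -m jog '[[[0,0,0],-0.157],[[0,0,0],-0.157],[[0,0,0],-0.157],[[0,0,0],-0.157],[[0,0,0],-0.157]]' 1
python3 - <<'E'
from h import *
s=status.read_state();print(s["ee_pos"],s["tcp_rot"],s["joint_pos"].round(1),s["contact_force"],s["torque"])
a=cams.get_image("top");b=cams.get_image("side")
cv2.imwrite("pics/k1.png",np.hstack([cv2.resize(a["frame"][130:230,210:310],(400,400),interpolation=2),cv2.resize(b["frame"][130:260,210:340],(400,400),interpolation=2)]))
E
```

```text
t: 25.08
ee_pos: [0.5199, 0.0121, 0.1069]
tcp_rot: [-179.9, -0.0, 42.3]
contact_force: [-1.6, 4.6, 0.8]
finger_gap: 0.381
grip_force: 30.0
t: 25.7
ee_pos: [0.5201, 0.0118, 0.1069]
tcp_rot: [-179.9, 0.0, -2.7]
contact_force: [-2.3, 3.4, 0.3]
finger_gap: 0.377
grip_force: 30.0
[0.52008527 0.01178542 0.10692319] [-1.79940220e+02  9.02953549e-03 -2.65363525e+00] [-8.300e+00  1.270e+01  1.023e+02  1.000e-01  6.500e+01  8.430e+01] [-2.25761369  3.42413411  0.33233757] [0.92824878 0.56930132 0.12674795]
```

View pics/k1.png

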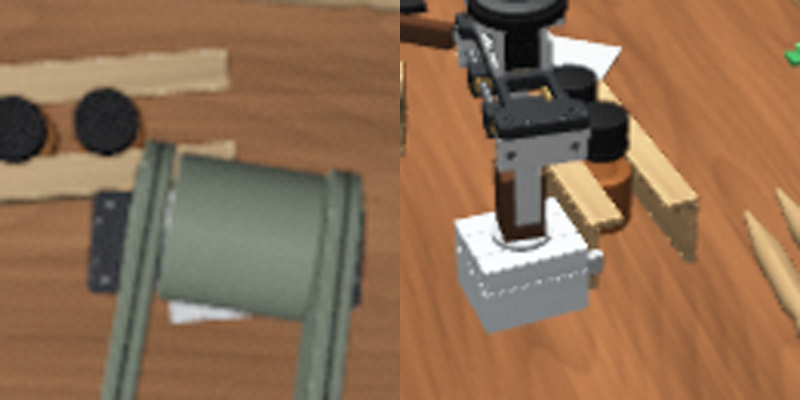

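The keeper is just emerging at (595,262), and the key's collar rests on the housing. Next is a regrip and the second quarter turn.

```bash
python3 -m jog '[[[0,0,0],0],[[0,0,0],0],[[0,0,0],0],[[0,0,0],0],[[0,0,0],0]]' -1
python3 -m jog '[[[0,0,0],0.157],[[0,0,0],0.157],[[0,0,0],0.157],[[0,0,0],0.157],[[0,0,0],0.157]]' -1
python3 -m jog '[[[0,0,0],0.157],[[0,0,0],0.157],[[0,0,0],0.157],[[0,0,0],0.157],[[0,0,0],0.157]]' -1
python3 -m jog '[[[0,0,0],0],[[0,0,0],0],[[0,0,0],0],[[0,0,0],0],[[0,0,0],0]]' 1
python3 -m jog '[[[0,0,0],0],[[0,0,0],0],[[0,0,0],0],[[0,0,0],0],[[0,0,0],0]]' 1
python3 -m jog '[[[0,0,0],-0.157],[[0,0,0],-0.157],[[0,0,0],-0.157],[[0,0,0],-0.157],[[0,0,0],-0.157]]' 1
python3 -m jog '[[[0,0,0],-0.157],[[0,0,0],-0.157],[[0,0,0],-0.157],[[0,0,0],-0.157],[[0,0,0],-0.157]]' 1
python3 -c "
from h import *
print(status.read_state()['torque'])"
```

```text
t: 26.42
ee_pos: [0.5202, 0.011, 0.107]
tcp_rot: [180.0, -0.0, -2.3]
contact_force: [-0.5, 0.7, -0.3]
finger_gap: 0.878
grip_force: 0.0
t: 27.05
ee_pos: [0.5201, 0.0111, 0.1069]
tcp_rot: [180.0, 0.0, 43.0]
contact_force: [0.6, -1.0, -0.5]
finger_gap: 1.001
grip_force: 0.0
t: 27.68
ee_pos: [0.5201, 0.0111, 0.1069]
tcp_rot: [180.0, 0.0, 88.0]
contact_force: [-0.5, -0.7, 0.1]
finger_gap: 0.995
grip_force: 0.0
t: 28.3
ee_pos: [0.5201, 0.0112, 0.1069]
tcp_rot: [180.0, 0.0, 87.6]
contact_force: [0.7, -0.5, -0.1]
finger_gap: 0.505
grip_force: 0.0
t: 28.92
ee_pos: [0.519, 0.0112, 0.1069]
tcp_rot: [-179.9, 0.0, 87.7]
contact_force: [-5.7, -1.3, 4.6]
finger_gap: 0.382
grip_force: 30.0
t: 29.55
ee_pos: [0.5187, 0.0116, 0.1069]
tcp_rot: [-179.9, 0.1, 42.5]
contact_force: [-6.2, 1.3, 6.5]
finger_gap: 0.38
grip_force: 30.0
t: 30.18
ee_pos: [0.5186, 0.012, 0.1069]
tcp_rot: [-179.9, 0.2, -2.5]
contact_force: [-7.0, 2.3, 5.8]
finger_gap: 0.381
grip_force: 30.0
[0.37177166 1.53190271 0.29526005]
```

```bash
python3 -m jog '[[[0,0,0],0],[[0,0,0],0],[[0,0,0],0],[[0,0,0],0],[[0,0,0],0]]' -1
python3 -m jog '[[[-0.0015,0.0008,0],0.157],[[0,0,0],0.157],[[0,0,0],0.157],[[0,0,0],0.157],[[0,0,0],0.157]]' -1
python3 -m jog '[[[0,0,0],0.157],[[0,0,0],0.157],[[0,0,0],0.157],[[0,0,0],0.157],[[0,0,0],0.157]]' -1
python3 -m jog '[[[0,0,0],0],[[0,0,0],0],[[0,0,0],0],[[0,0,0],0],[[0,0,0],0]]' 1
python3 -m jog '[[[0,0,0],0],[[0,0,0],0],[[0,0,0],0],[[0,0,0],0],[[0,0,0],0]]' 1
python3 -m jog '[[[0,0,0],-0.157],[[0,0,0],-0.157],[[0,0,0],-0.157],[[0,0,0],-0.157],[[0,0,0],-0.157]]' 1
python3 -m jog '[[[0,0,0],-0.157],[[0,0,0],-0.157],[[0,0,0],-0.157],[[0,0,0],-0.157],[[0,0,0],-0.157]]' 1
python3 - <<'E'
from h import *
print(status.read_state()['torque'])
b=cams.get_image("side")
cv2.imwrite("pics/k2.png",cv2.resize(b["frame"][130:240,230:340],(600,600),interpolation=2))
E
```

```text
t: 30.8
ee_pos: [0.5202, 0.0111, 0.1069]
tcp_rot: [-180.0, -0.0, -2.3]
contact_force: [-0.3, -0.1, 0.1]
finger_gap: 0.881
grip_force: 0.0
t: 31.42
ee_pos: [0.5186, 0.012, 0.1069]
tcp_rot: [180.0, -0.0, 43.0]
contact_force: [-0.3, 0.1, 0.4]
finger_gap: 1.0
grip_force: 0.0
t: 32.05
ee_pos: [0.5187, 0.012, 0.1069]
tcp_rot: [180.0, -0.0, 88.0]
contact_force: [1.0, -0.1, 0.5]
finger_gap: 1.0
grip_force: 0.0
t: 32.67
ee_pos: [0.5186, 0.012, 0.107]
tcp_rot: [-180.0, 0.0, 87.6]
contact_force: [-0.3, -0.4, 0.1]
finger_gap: 0.502
grip_force: 0.0
t: 33.3
ee_pos: [0.5187, 0.012, 0.1069]
tcp_rot: [180.0, -0.0, 87.6]
contact_force: [1.1, -0.9, -1.0]
finger_gap: 0.384
grip_force: 30.0
t: 33.92
ee_pos: [0.5187, 0.012, 0.1069]
tcp_rot: [180.0, -0.0, 42.4]
contact_force: [0.7, 0.4, -0.2]
finger_gap: 0.382
grip_force: 30.0
t: 34.55
ee_pos: [0.5186, 0.012, 0.107]
tcp_rot: [180.0, -0.0, -2.6]
contact_force: [0.3, -0.0, -0.7]
finger_gap: 0.378
grip_force: 30.0
[ 0.037757   -0.08294784  0.22319607]
```

View pics/k2.png

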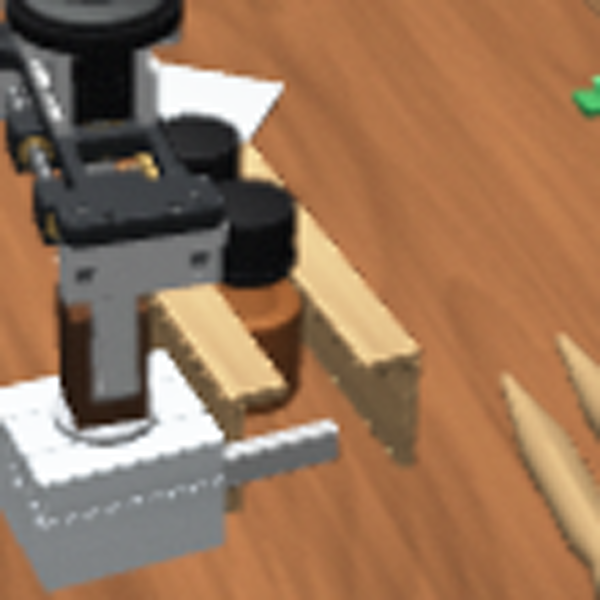

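The keeper is partly across the mouth, with its tip at (335,430). Regripping, then finishing in smaller steps while watching the torque.

```bash
python3 -m jog '[[[0,0,0],0],[[0,0,0],0],[[0,0,0],0],[[0,0,0],0],[[0,0,0],0]]' -1
python3 -m jog '[[[0,0,0],0.157],[[0,0,0],0.157],[[0,0,0],0.157],[[0,0,0],0.157],[[0,0,0],0.157]]' -1
python3 -m jog '[[[0,0,0],0.157],[[0,0,0],0.157],[[0,0,0],0.157],[[0,0,0],0.157],[[0,0,0],0.157]]' -1
python3 -m jog '[[[0,0,0],0],[[0,0,0],0],[[0,0,0],0],[[0,0,0],0],[[0,0,0],0]]' 1
python3 -m jog '[[[0,0,0],0],[[0,0,0],0],[[0,0,0],0],[[0,0,0],0],[[0,0,0],0]]' 1
python3 -m jog '[[[0,0,0],-0.1],[[0,0,0],-0.1],[[0,0,0],-0.05],[[0,0,0],0],[[0,0,0],0]]' 1
python3 -c "
from h import *
print(status.read_state()['torque'])"
python3 -m jog '[[[0,0,0],-0.05],[[0,0,0],-0.05],[[0,0,0],-0.05],[[0,0,0],0],[[0,0,0],0]]' 1
python3 -c "
from h import *
print(status.read_state()['torque'])"
```

```text
t: 35.22
ee_pos: [0.5186, 0.012, 0.107]
tcp_rot: [180.0, -0.0, -2.3]
contact_force: [0.2, -0.2, 0.3]
finger_gap: 0.876
grip_force: 0.0
t: 35.85
ee_pos: [0.5186, 0.012, 0.1069]
tcp_rot: [-180.0, 0.0, 43.0]
contact_force: [0.4, 0.3, -0.0]
finger_gap: 1.001
grip_force: 0.0
t: 36.48
ee_pos: [0.5186, 0.012, 0.107]
tcp_rot: [-180.0, 0.0, 88.0]
contact_force: [0.2, -0.6, 0.3]
finger_gap: 0.998
grip_force: 0.0
t: 37.1
ee_pos: [0.5186, 0.012, 0.1069]
tcp_rot: [-180.0, 0.0, 87.6]
contact_force: [0.1, 0.4, 0.5]
finger_gap: 0.506
grip_force: 0.0
t: 37.72
ee_pos: [0.5187, 0.012, 0.107]
tcp_rot: [180.0, -0.0, 87.6]
contact_force: [0.1, 0.5, -0.9]
finger_gap: 0.383
grip_force: 30.0
t: 38.35
ee_pos: [0.5187, 0.012, 0.107]
tcp_rot: [180.0, -0.0, 73.4]
contact_force: [1.1, 0.3, -0.7]
finger_gap: 0.383
grip_force: 30.0
[-0.10702675 -0.17362984  0.07737431]
t: 38.98
ee_pos: [0.5187, 0.012, 0.1069]
tcp_rot: [180.0, -0.0, 64.8]
contact_force: [1.1, 0.7, -1.1]
finger_gap: 0.378
grip_force: 30.0
[-0.02712206 -0.19715585  0.03813635]
```

```bash
python3 -m jog '[[[0,0,0],-0.04],[[0,0,0],-0.04],[[0,0,0],-0.04],[[0,0,0],-0.04],[[0,0,0],-0.04]]' 1
python3 -c "
from h import *
print(status.read_state()['torque'])"
python3 -m jog '[[[0,0,0],-0.03],[[0,0,0],-0.03],[[0,0,0],-0.03],[[0,0,0],-0.03],[[0,0,0],-0.03]]' 1
python3 - <<'E'
from h import *
print(status.read_state()['torque'])
b=cams.get_image("side");np.savez("sk.npz",**b)
P=cloud(b);Q=P.reshape(-1,3);d=Q[:,:2]-[.6264,.0037];X=d@[-.0932,.9956];Y=d@[-.9956,-.0932]
m=(X>-.016)&(X<.002)&(Q[:,2]>.024)&(Q[:,2]<.050)&(Y<.06)&(Y>-.06)
print(m.sum(),np.percentile(Y[m],[0,2,10,50,98]).round(4))
h=np.histogram(Y[m],np.arange(-.06,.065,.006));print(h[0])
E
```

```text
t: 39.6
ee_pos: [0.5187, 0.012, 0.107]
tcp_rot: [180.0, -0.0, 53.3]
contact_force: [1.1, 0.7, -1.6]
finger_gap: 0.379
grip_force: 30.0
[-0.00908449 -0.13119489  0.16080727]
t: 40.22
ee_pos: [0.5187, 0.012, 0.107]
tcp_rot: [180.0, -0.0, 44.6]
contact_force: [1.5, -0.3, -1.7]
finger_gap: 0.381
grip_force: 30.0
[ 0.01308944 -0.22041003  0.16573008]
203 [-0.0482 -0.0472 -0.0343  0.0202  0.0551]
[ 0  2 15  4  0  0  0  0 15 15 14 15 17 13 18 16 15 17 20  7]
```

```bash
python3 -m jog '[[[0,0,0],-0.02],[[0,0,0],-0.02],[[0,0,0],-0.02],[[0,0,0],-0.02],[[0,0,0],-0.02]]' 1
python3 -c "
from h import *
print(status.read_state()['torque'])"
python3 -m jog '[[[0,0,0],-0.02],[[0,0,0],-0.02],[[0,0,0],-0.02],[[0,0,0],-0.02],[[0,0,0],-0.02]]' 1
python3 - <<'E'
from h import *
print(status.read_state()['torque'])
b=cams.get_image("side")
P=cloud(b);Q=P.reshape(-1,3);d=Q[:,:2]-[.6264,.0037];X=d@[-.0932,.9956];Y=d@[-.9956,-.0932]
m=(X>-.016)&(X<.002)&(Q[:,2]>.024)&(Q[:,2]<.050)&(Y<.06)&(Y>-.03)
print(m.sum(),np.percentile(Y[m],[0,1,2,5]).round(4))
cv2.imwrite("pics/k3.png",cv2.resize(b["frame"][130:240,230:340],(600,600),interpolation=2))
E
```

```text
t: 40.9
ee_pos: [0.5186, 0.012, 0.107]
tcp_rot: [180.0, -0.0, 38.9]
contact_force: [2.8, 1.2, -1.3]
finger_gap: 0.382
grip_force: 30.0
[ 0.00840797 -0.31360007  0.16419488]
t: 41.52
ee_pos: [0.5187, 0.012, 0.107]
tcp_rot: [180.0, -0.0, 33.2]
contact_force: [1.5, -0.4, -1.3]
finger_gap: 0.381
grip_force: 30.0
[ 0.02720394 -0.2672711   0.46694426]
201 [-0.0149 -0.0134 -0.0133 -0.0101]
```

```bash
python3 -m jog '[[[0,0,0],-0.02],[[0,0,0],-0.02],[[0,0,0],-0.02],[[0,0,0],0],[[0,0,0],0]]' 1
python3 - <<'E'
from h import *
print(status.read_state()['torque'],status.read_state()['joint_pos'].round(1))
b=cams.get_image("side")
P=cloud(b);Q=P.reshape(-1,3);d=Q[:,:2]-[.6264,.0037];X=d@[-.0932,.9956];Y=d@[-.9956,-.0932]
m=(X>-.016)&(X<.002)&(Q[:,2]>.024)&(Q[:,2]<.050)&(Y<.06)&(Y>-.03)
print(m.sum(),np.percentile(Y[m],[0,1,2,5]).round(4))
cv2.imwrite("pics/k3.png",cv2.resize(b["frame"][130:240,230:340],(600,600),interpolation=2))
E
```

```text
t: 42.2
ee_pos: [0.5186, 0.012, 0.107]
tcp_rot: [180.0, -0.0, 29.8]
contact_force: [2.6, -0.5, -1.9]
finger_gap: 0.38
grip_force: 30.1
[ 0.03844931 -0.37949776  0.60856396] [ -8.2  12.6 102.5   0.   64.9  52. ]
195 [-0.0141 -0.0126 -0.0122 -0.0101]
```

View pics/k3.png

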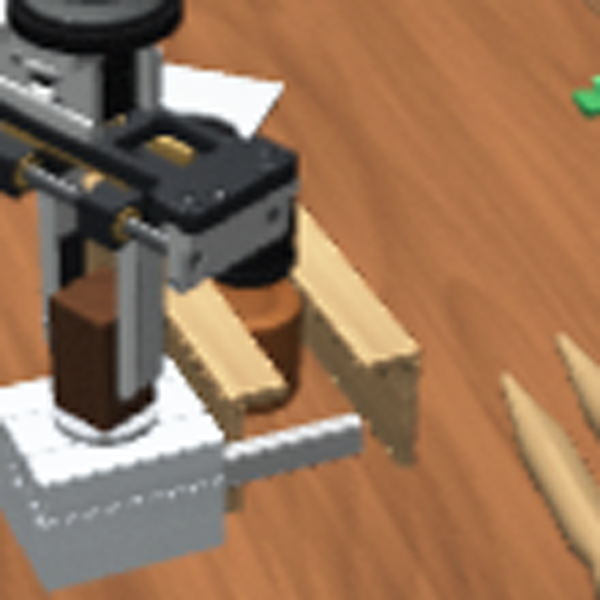

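At the stop: the torque rose to 0.6 N m while the bar's tip stayed put at (360,430). The keeper is home. Relieving the twist and drawing the key out straight up.

```bash
python3 -m jog '[[[0,0,0],0.04],[[0,0,0.004],0.03],[[0,0,0.006],0],[[0,0,0.01],0],[[0,0,0],0]]' 1
python3 -m jog '[[[0,0,0.02],0],[[0,0,0.02],0],[[0,0,0.02],0],[[0,0,0.005],0],[[0,0,0],0]]' 1
python3 -c "
from h import *
s=status.read_state();print(s['ee_pos'],s['tcp_rot'])"
```

```text
t: 42.88
ee_pos: [0.5173, 0.0118, 0.1262]
tcp_rot: [-179.9, 0.1, 33.7]
contact_force: [-0.3, -0.5, -2.1]
finger_gap: 0.386
grip_force: 29.9
t: 43.5
ee_pos: [0.5183, 0.0121, 0.1919]
tcp_rot: [-180.0, 0.0, 33.8]
contact_force: [0.5, -0.4, -1.8]
finger_gap: 0.38
grip_force: 30.0
[0.51827483 0.01212916 0.19193191] [-1.79978752e+02  6.49722268e-03  3.37807234e+01]
```

```bash
python3 -m jog '[[[-0.009,0.0312,0],0.082],[[-0.009,0.0312,0],0.082],[[-0.009,0.0312,0],0.082],[[-0.009,0.0312,0],0.082],[[-0.009,0.0312,0],0.082]]' 1
python3 -m jog '[[[-0.009,0.0312,0],0.082],[[-0.009,0.0312,0],0.082],[[-0.009,0.0312,0],0.082],[[-0.009,0.0312,0],0.082],[[0,0,0],0]]' 1
python3 - <<'E'
from h import *
a=cams.get_image("side")
s=status.read_state();print(s["ee_pos"],s["tcp_rot"]);im=cams.get_image("wrist")
P=wcloud(im,s["ee_pos"],s["tcp_rot"]);np.savez("w6.npz",**im,p=s["ee_pos"],r=s["tcp_rot"])
Q=P.reshape(-1,3);m=(Q[:,2]>.054)&(Q[:,2]<.0645)&(np.abs(Q[:,0]-.438)<.06)&(np.abs(Q[:,1]-.293)<.06);rect("stand",Q[m],.05,.07)
cv2.imwrite("pics/w6.png",np.hstack([cv2.resize(a["frame"][100:200,160:260],(400,400),interpolation=2),cv2.resize(im["frame"][110:310,150:350],(400,400))]))
E
```

```text
t: 44.12
ee_pos: [0.4721, 0.1688, 0.1905]
tcp_rot: [-179.9, 0.1, 57.4]
contact_force: [0.5, -0.3, -2.1]
finger_gap: 0.379
grip_force: 30.0
t: 44.75
ee_pos: [0.4359, 0.294, 0.1906]
tcp_rot: [-179.9, 0.1, 76.2]
contact_force: [0.9, 0.4, -2.3]
finger_gap: 0.382
grip_force: 30.0
[0.43642337 0.29289452 0.19064618] [-1.79892743e+02  1.20974811e-01  7.61497552e+01]
stand 3208 [438.5 295.4] [75.4 80.7] 76.01 z 0.0593 mean [0.4422 0.3097 0.0593]
```

View pics/w6.png

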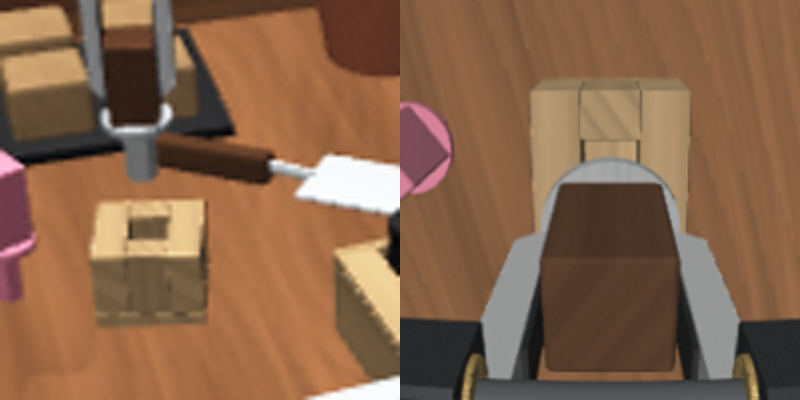

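The key hangs upright above the stand's open hole. Left panel: hole at (150,230), shaft tip at (140,175). Lowering with force checks.

```bash
python3 -m jog '[[[0.0012,0,-0.02],0],[[0,0,-0.018],0],[[0,0,-0.008],0],[[0,0,-0.004],0],[[0,0,0],0]]' 1
python3 -m jog '[[[0,0,-0.008],0],[[0,0,-0.008],0],[[0,0,-0.008],0],[[0,0,-0.008],0],[[0,0,0],0]]' 1
python3 -m jog '[[[0,0,-0.002],0],[[0,0,-0.001],0],[[0,0,-0.001],0],[[0,0,0],0],[[0,0,0],0]]' 1
```

```text
t: 45.48
ee_pos: [0.4389, 0.2927, 0.142]
tcp_rot: [180.0, 0.0, 76.1]
contact_force: [0.2, 0.1, -2.9]
finger_gap: 0.383
grip_force: 30.0
t: 46.1
ee_pos: [0.4381, 0.2928, 0.1088]
tcp_rot: [-179.9, 0.0, 76.1]
contact_force: [0.3, 0.2, -2.6]
finger_gap: 0.381
grip_force: 30.0
t: 46.72
ee_pos: [0.439, 0.2928, 0.106]
tcp_rot: [180.0, -0.0, 76.1]
contact_force: [0.7, -0.9, -2.8]
finger_gap: 0.38
grip_force: 30.0
```

```bash
python3 -m jog '[[[0,0,-0.001],0],[[0,0,-0.001],0],[[0,0,-0.0007],0],[[0,0,0],0],[[0,0,0],0]]' 1
python3 -m jog '[[[0,0,0],0],[[0,0,0],0],[[0,0,0],0],[[0,0,0],0],[[0,0,0],0]]' -1
python3 -m jog '[[[0,0,0],0],[[0,0,0.01],0],[[0,0,0.03],0],[[0,0,0.05],0],[[0,0,0.04],0]]' -1
python3 -m jog '[[[-0.02,0.04,0.02],0],[[-0.02,0.04,0],0],[[-0.02,0.04,0],0],[[0,0.02,0],0],[[0,0,0],0]]' -1
python3 - <<'E'
from h import *
a=cams.get_image("top");b=cams.get_image("side");T=cloud(a);f=a["frame"]
O=np.array([.6264,.0037]);xr=np.array([-.0932,.9956]);yr=np.array([-.9956,-.0932])
m=(f.max(2)<75)&(T[...,2]>.1)&(T[...,2]<.14)&(T[...,1]>-.4)&(T[...,1]<.35)&(T[...,0]>.3)
n,l,st,c=cv2.connectedComponentsWithStats(m.astype(np.uint8))
for i in range(1,n):
    if st[i,4]>15:
        q=T[l==i];d=q[:,:2].mean(0)-O;print(st[i],q.mean(0).round(4),"rack",(d@xr).round(4),(d@yr).round(4))
cv2.imwrite("pics/end.png",np.hstack([cv2.resize(f[60:288,120:348],(400,400)),cv2.resize(b["frame"][110:300,160:350],(400,400))]))
E
```

```text
t: 47.35
ee_pos: [0.4391, 0.2929, 0.1051]
tcp_rot: [180.0, -0.0, 76.1]
contact_force: [-3.3, -3.3, 9.1]
finger_gap: 0.381
grip_force: 30.0
t: 47.98
ee_pos: [0.4388, 0.2928, 0.1031]
tcp_rot: [-180.0, 0.0, 76.1]
contact_force: [0.1, 0.3, -0.8]
finger_gap: 0.876
grip_force: 0.0
t: 48.6
ee_pos: [0.4392, 0.293, 0.236]
tcp_rot: [179.9, -0.1, 76.1]
contact_force: [1.2, 0.4, -0.0]
finger_gap: 1.003
grip_force: 0.0
t: 49.22
ee_pos: [0.3791, 0.4334, 0.2535]
tcp_rot: [180.0, 0.0, 76.2]
contact_force: [-0.1, -0.9, -0.8]
finger_gap: 1.001
grip_force: 0.0
[227 151  16  16 196] [0.6188 0.1002 0.1117] rack 0.0968 -0.0014
[205 154  16  16 196] [0.6082 0.1634 0.1115] rack 0.1607 0.0032
[162 213  11  14  27] [0.4453 0.283  0.1151] rack 0.2949 0.1542
```

View pics/end.png

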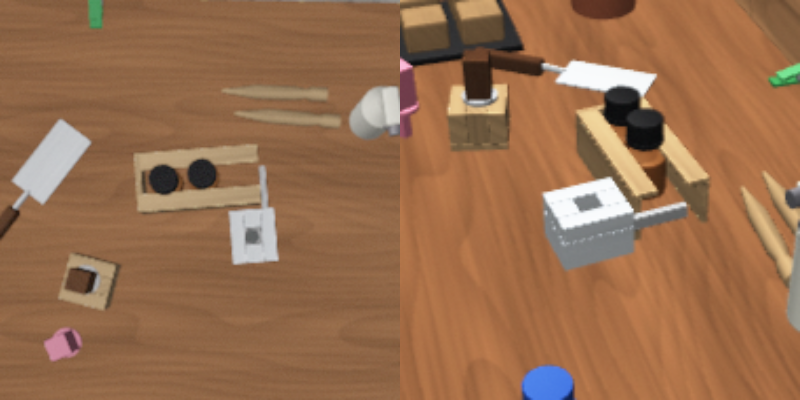

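The view shows both jars inside, the keeper across the mouth at (263,185) in the left panel, and the key in its stand at (80,280). One numeric check of the key's pose before handing in.

Run:
```python
from h import *
P=cloud(cams.get_image("top"));s=.64
Q=P[int(310*s):int(380*s),int(230*s):int(300*s)]
rect("key",Q,.10,.14);rect("stand",Q,.05,.0625)
w=P[120:200,230:290].reshape(-1,3);d=w[:,:2]-[.6264,.0037];X=d@[-.0932,.9956];Y=d@[-.9956,-.0932]
m=(X<-.001)&(X>-.016)&(w[:,2]>.03)&(w[:,2]<.055);print(m.sum(),Y[m].min(),Y[m].max())
```

```text
key 190 [441.3 296.7] [36.4 35.9] 76.73 z 0.1274 mean [0.4417 0.2952 0.1259]
stand 409 [437.8 294.4] [80.6 80.1] 76.4 z 0.0593 mean [0.4368 0.2891 0.059 ]
70 -0.014274769398749436 0.05637163861876763
```

```bash
python3 -c "
from h import *
print(bot.close_job())"
```

```text
the job is handed in; nothing more can be done
None
```

I handed the job in at about 49 s: both brown jars are inside the rack, the keeper is closed against its stop, and the key is upright in its stand. I left the spray bottle, trowel, dibbers and both look-alikes alone.

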